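# Trap a copper plate with the side bar and lock the lever clamp

### The job

Slide the loose aluminium straightedge, flat on the bed, up to the copper plate and push firmly (but without ramming) until the bar lies flush along the plate's edge and the plate is flush against the steel fence behind it. Then swing the red lever over and press it down by feel until its sprung rubber foot clamps the bar firmly (over 8 N, but never over 22 N), everything still flush. Don't touch the copper plate with the gripper, and leave the tools and other things on the bench where they are.

Things in the scene. Friction and masses are not known exactly. Their poses are not given: they have to be found in the camera images.
- bed: Dark steel slab fixed to the bench, 14 mm thick, x -150 to 110, y -130 to 165 mm about its origin, which is at its underside (bench level); z up. At the far side a bright steel fence: working face the plane x = 85 mm (y -120 to 90), top 28 mm over the bench. Grey lever post at x = -18, y = 140 mm (50 by 28 mm, 64 mm over the bench). Bar and plate are pushed in +x of this frame.
- plate: Loose copper plate, 90 (x) by 150 (y) by 5 mm, about 0.6 kg, flat on the bed, 3 to 7 mm short of the fence and slightly askew. Origin at the centre of its underside; +x to the fence, near edge at x = -45 mm. Home: rear edge on the fence, origin at x = 40 mm of the bed's frame. The bar pushes it along.
- bar: Loose aluminium straightedge, 26 (x) by 210 (y) by 10 mm high, black marks, flat on the bed, askew, on the robot's side of the plate. Origin: centre of its underside; its +x face (x = 13 mm) goes flush on the plate. Home: x about -18 mm in the bed's frame. Sliding bar and plate takes 4 to 12 N, with jolts to 18, rising steadily once the plate meets the fence; over 45 N on the plate is ramming.
- bar_face_l (a point): point on the bar's +x face at its y = +60 mm, 2.5 mm above its underside
- bar_face_r (a point): the same at the bar's y = -60 mm
- plate_rear_l (a point): point on the plate's rear (+x) edge, at its y = +65 mm, half its thickness up
- plate_rear_r (a point): the same at the plate's y = -65 mm
- clamp (a joint): Lever angle, rad: 0 level over the bar, pointing to the bed's -y; 1.57 upright, up to 1.85 leaning out to +y; starts open at 1.2 to 1.75; lowest -0.1. Stiff: about 3 to 5 N at the grip moves it and it stays where left, even with the foot pressing up to 15 N. The foot's screw spindle is set differently each time: the foot meets the bar anywhere from 0.25 down to 0.07, which has to be felt.
- clamp_hinge (a point): The lever's hinge, axis along the bed's x, at x = -18, y = 140, z = 52 mm in the bed's frame. The foot is sprung, 3 N per mm and 9 mm of travel: when it presses on the bar with F, pushing on at the grip's middle takes about (0.055 F + 0.35) / 0.12 N, that is 7 N for F = 8, 9 for 13, 13 for 22. The push is therefore soft: it rises 0.6 N per mm at the grip once the foot bites.
- clamp_grip (a point): Middle of the push face (top when shut, outer when open) of the red grip: 125 mm along the lever from the hinge, 10 mm off its centre line. Grip: 72 mm long (90 to 162 mm from the hinge), 26 mm wide, 20 mm thick. Rubber foot: 55 mm from the hinge, 20 mm diameter, under a screw spindle.
- hammer: hammer, 240 mm long, wooden handle, lying on the bench right of the fixture (bystander)
- flask: teal drinking flask with black cap, 68 mm diameter, 200 mm tall, upright, beyond the lever post (bystander)
- tape: yellow roll of tape lying flat, 70 mm outer diameter, 20 mm high, left of the fixture (bystander)
- punch_a: dark steel chasing punch, 8 mm square, about 110 mm long, lying on the bench in front of the fixture (towards the robot) (bystander)
- punch_b: second such punch, also in front of the fixture (bystander)
- tin: flat teal tin, 60 mm diameter, 35 mm high, behind the fixture (bystander)
- doming: wooden block 60 x 60 x 50 mm with a dished top, behind the fixture (bystander)
Things that resemble listed ones, but are neither listed nor needed, are in the scene too. There is more than one size of the bar; the job needs the middle-sized. Several things have the shape of the plate; the one meant has the colours described above.

How it is judged:
On the way, in this order (a step that is already met when the one before it is completed fails the run):
1. With the lever still open, the bar is pushed snugly against the plate and the plate against the fence (at least 2 N between bar and plate, no gap over 1.8 mm at either end) (x of each of bar_face_l, bar_face_r in the frame of plate above -0.0468 m and x of each of plate_rear_l, plate_rear_r in the frame of bed above 0.0832 m and contact force between bar and plate above 2 N and value of joint clamp above 0.9 rad), for 0.15 s.
2. The lever is swung shut and its foot clamps the bar (over 8 N) (value of joint clamp below 0.27 rad and contact force between clamp and bar above 8 N), for 0.2 s.
At the end, for the whole second after the job is handed in: The bar lies flat and flush along the plate's near edge and the plate flat and flush against the fence, no gap over 1.8 mm at either end; the lever is down (below 0.27 rad) with its foot pressing on the bar with over 8 N; all at rest (all of step 2 and x of each of bar_face_l, bar_face_r in the frame of plate above -0.0468 m and x of each of plate_rear_l, plate_rear_r in the frame of bed above 0.0832 m and angle between each of bar, plate's own z axis and vertical below 0.03 rad and height (world z) of each of bar, plate below 0.017 m and linear speed of each of bar, plate below 0.01 m/s); the robot touches nothing.
It fails at once if the gripper presses on the copper plate (over 2 N) (contact force between any of the fingers, the arm and plate above 2 N).
It fails at once if the bar is rammed into the plate (over 45 N) (contact force between bar and plate above 45 N).
It fails at once if the foot is overtightened on the bar (over 22 N) (contact force between clamp and bar above 22 N).
It fails at once if the bar is lifted off the bed (height (world z) of bar above 0.03 m).
It fails at once if a bystander is moved by over 20 mm (distance of any of hammer, flask, tape, punch_a, punch_b, tin, doming from where it was at the start of the episode above 0.02 m).
It also fails if it takes over 61 s, if anything falls off the work surface, if the arm or the gripper's body presses on something with over 40 N, if the wrist force passes 120 N, or if a joint passes its speed limit or range.

### The arm

A 7-joint arm with a two-finger parallel gripper is mounted at the origin on the work surface. World frame = base frame: x ahead of the robot, y to its left, z up, the work surface at z = 0. Lengths are in m, angles in rad, forces in N, time in s.
With the tool pointing down it reaches from about 0.4 to 0.75 m from the base axis. Payload 19.5 kg.
Tool frame: the origin (TCP) lies where the fingers leave the gripper's body, on its centre line; the fingertips stand 73 mm ahead of it and the grasp point (between the pads) lies 54 mm ahead of it; z points along the fingers, y is the line along which they close (so a half turn about z gives the same grasp; the last joint's range is limited). The gripper opens to 85 mm and grips with 20 to 120 N. Pads are 22 mm wide; open, the fingers measure 114 mm over their backs; the gripper's body (76 mm by 85 mm) begins 54 mm behind the grasp point. The pads swing forward as they close: fully open they stand 13 mm farther back than shut.
Start: joints at [-0.042, 0.707, -0.028, 1.485, 0.022, 0.951, -0.075], TCP at [0.575, 0, 0.304] pointing down, gripper open.
Joint ranges: [-2.71, 2.71], [-0.32, 2.16], [-1.57, 1.52], [0, 2.45], [-1.46, 4.6], [0, 2.02], [-2.83, 2.83]. Speed limits (rad/s): [1.89, 1.89, 2.57, 2.57, 3.01, 3.01, 3.01].

### API

Orientations are given as a unit quaternion [w, x, y, z].
In Python, from bench import ctrl gives the robot as it stands.
- The arm moves only by the tool jog_arm, never from a script. Its argument "series" is a list of rows, each an object of numbers: "x", "y", "z": the shift along the tool's x, y, z in units of 0.025 m (1.0 is 0.025 m); "ax", "ay", "az": the turn, a rotation vector about the tool's x, y, z in units of pi rad (1.0 is pi rad). In form: [{"x": .., "y": .., "z": .., "ax": .., "ay": .., "az": ..}, ...]. A call has 1 to 20 rows; each row shifts and turns the commanded pose from where the row before left it, along the tool's axes as they then stand; what a row does not reach is not made up. A row lasts 1/10 s, in which the tool goes at most 50 mm and 8.59 degrees, less where a joint would pass 70% of its speed; a pose out of reach is approached as far as the arm can. A call with a number of a shift or a turn outside -1 to 1 is refused whole. A call with a gripper value outside its range is refused whole. "gripper" is the closure, from -1 (fully open) to 1 (shut), set as the call begins (left out, the last holds). The fingers move at their own pace and stop on an object; "grip_force" is the grip in N (left out, the last holds). Time passes only in rows, so rows that do not move let the fingers close. It gives the time, the measured TCP pose, the force, the opening and the grip force at its end, in the units of the state.
- ctrl.observe(): the state, without advancing time (a new reading comes with each control period).
- ctrl.camera(name): name is "scene" or "side" or "wrist"; returns a dict with "pixels" (384x512x3 uint8, red, green, blue), "camera_matrix" (3x3 intrinsics, pixels), "R" (3x3) and "t" (3): a world point X has camera coordinates R X + t. Camera axes: x right, y down, z forward; pixel columns grow to the right and rows downward; lengths in m; the calibration is good to about 2 mm. A picture is of the moment at which its call begins. There is no depth.
- ctrl.sign_off(): hands the job in; it is judged then, once.
The state is a dict: "time": time; "joint_pos": joint angles; "qvel": joint speeds; "effort": joint torques, N m; "eef_pos": TCP position; "eef_rot": TCP orientation; "ft_force": force on the tool from outside, world axes, zero at the start; "wrist_torque": the same for the moment, N m; "width": finger opening in m; "finger_force": force on a finger pad.
Only numpy, scipy, OpenCV 4.12 (cv2) and the standard library are available. Lean on these libraries where they do the work, as an engineer would, in place of code of your own. Each camera call takes 0.05 s, during which the arm holds its last target. There are 200 camera calls.

## Working session

There is one attempt and no reset: what is moved stays moved. The work goes in short steps, Python scripts to look and compute and a tool call to move; the robot and the scene stay as the last step left them, time stands still between calls to the robot, and variables do not carry over. Pictures are saved under pics/ and viewed, at most 12 in all, crops included, and the job is handed in when it is done.

Besides the shell and the picture viewer there is one more tool, called after "Call:" as name(argument=value, ...) on one line, values as JSON. jog_arm: Moves the arm, as the interface text tells. Its arguments: {"type":"object","properties":{"series":{"type":"array","items":{"type":"object","properties":{"x":{"type":"number"},"y":{"type":"number"},"z":{"type":"number"},"ax":{"type":"number"},"ay":{"type":"number"},"az":{"type":"number"}}}},"gripper":{"type":"number"},"grip_force":{"type":"number"}},"required":["series"]}

```bash
mkdir -p pics; cat > h.py <<'E'
import numpy as np, cv2
from bench import ctrl
def ray(c,u,v,z):
    K=c["camera_matrix"];R=np.array(c["R"]);t=np.array(c["t"])
    d=R.T@np.linalg.inv(K)@np.array([u,v,1.]);o=-R.T@t
    return o+d*(z-o[2])/d[2]
def proj(c,X):
    p=np.array(c["camera_matrix"])@(np.array(c["R"])@np.array(X)+c["t"]);return p[:2]/p[2]
E
python3 - <<'E'
from h import *
import pickle
ims=[]
for n in ["scene","side","wrist"]:
    c=ctrl.camera(n);pickle.dump(c,open(n+".pkl","wb"));p=np.array(c["pixels"])[:,:,::-1]
    R=np.array(c["R"]);print(n,-R.T@np.array(c["t"]),R[2])
    cv2.imwrite(f"pics/{n}0.png",cv2.resize(p,(800,600),interpolation=cv2.INTER_CUBIC))
print(ctrl.observe())
E
```

```text
scene [0.78744628 0.44430827 0.89374896] [-0.24997256 -0.50803228 -0.82426751]
side [-0.0809791  -0.79931832  0.82684115] [ 0.49514406  0.61898905 -0.60965967]
wrist [0.57531932 0.08305421 0.3744064 ] [-0.00159542 -0.32372469 -0.94614998]
{'time': 0.15, 'joint_pos': array([-0.04169083,  0.70693014, -0.02760797,  1.48486972,  0.02199831,
        0.95085534, -0.07548492]), 'qvel': array([-4.73510448e-04, -2.30249887e-03, -6.53178347e-04, -1.89655028e-03,
        3.38084072e-04, -7.55004192e-04,  1.89431137e-06]), 'effort': array([-2.72933512e-04, -8.83303356e+01,  1.23416293e+00, -2.36189121e+01,
        1.69090542e-02,  5.40951354e-03,  2.67545431e-05]), 'eef_pos': array([ 5.74878833e-01, -3.93187321e-06,  3.03557225e-01]), 'eef_rot': array([-2.60978770e-04,  7.07108194e-01,  7.07105266e-01, -2.76350466e-04]), 'ft_force': array([-0.63541234, -0.4637848 ,  0.65364959]), 'wrist_torque': array([0.0481074 , 0.03760869, 0.01451551]), 'finger_force': 0.0, 'width': 0.08544958216306542}
```

View pics/scene0.png

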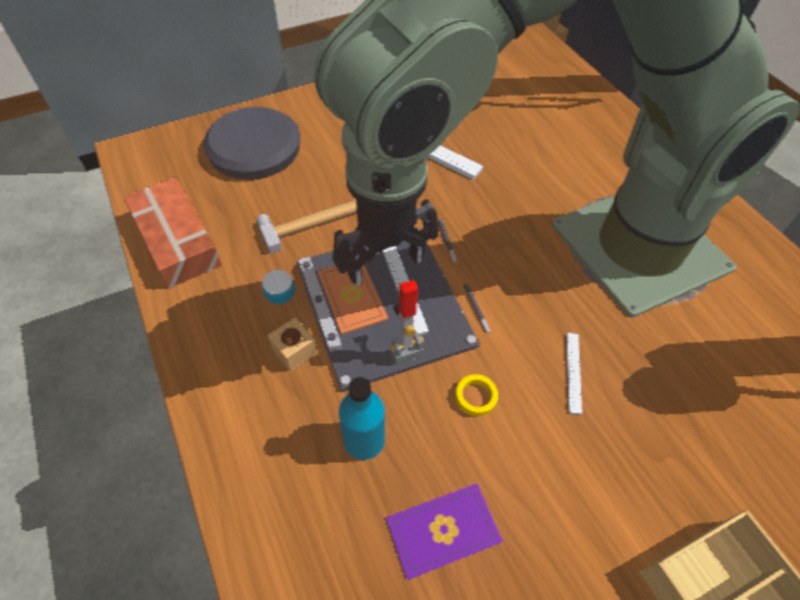

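View pics/side0.png

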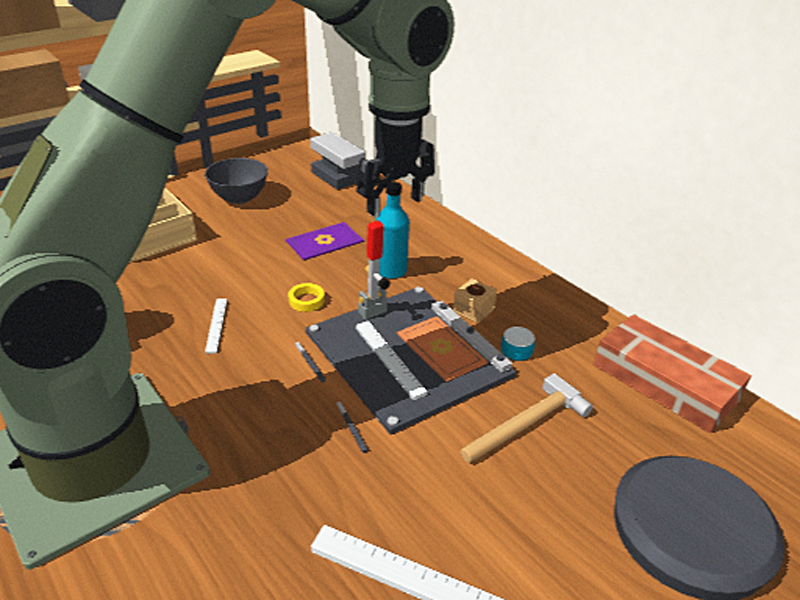

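View pics/wrist0.png

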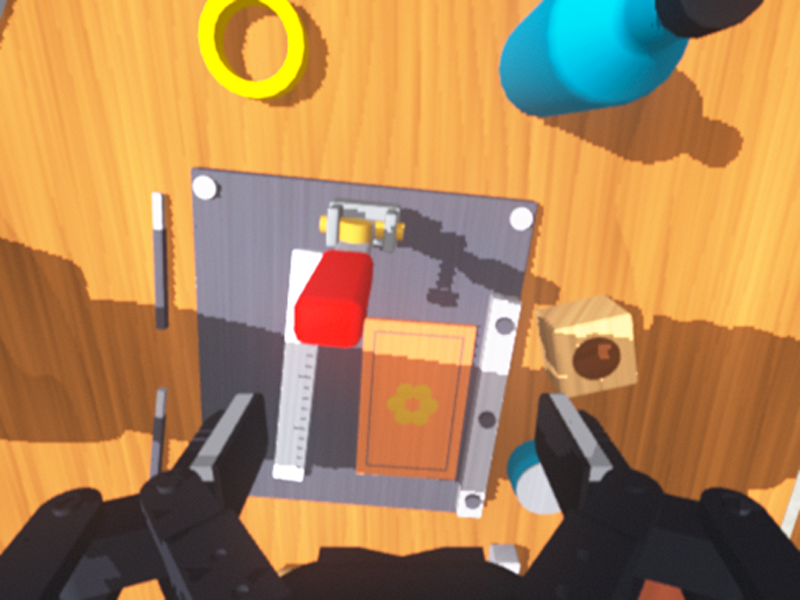

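The wrist view shows bed corners at (193,168) and (537,203). The bar runs from (291,250) to (274,479), the copper plate covers (365,318) to (458,478), the fence is at (490,298) to (458,515), and the red grip is at about (335,300). The side view shows the hammer, tin, block and punches clear of the work.

```bash
python3 - <<'E'
from h import *
import pickle
w=pickle.load(open("wrist.pkl","rb"));s=pickle.load(open("side.pkl","rb"))
k=0.64
def W(n,pts,z,c=w):
    print(n,[tuple(np.round(1000*ray(c,u*k,v*k,z)[:2],1)) for u,v in pts])
W("bed wrist TL TR",[(193,168),(537,203)],.014)
W("bed side NL? NR R far",[(305,330),(388,432),(518,372),(425,288)],.014,s)
W("fence top edge",[(490,298),(458,515)],.028)
W("fence base?",[(490,298),(458,515)],.014)
# plate mask
hsv=cv2.cvtColor(np.array(w["pixels"]),cv2.COLOR_RGB2HSV)
def comp(m,seed,c,z,name):
    n,l,st,ce=cv2.connectedComponentsWithStats(m.astype(np.uint8))
    i=l[int(seed[1]*k),int(seed[0]*k)]
    r=cv2.minAreaRect(np.argwhere(l==i)[:,::-1].astype(np.float32))
    b=cv2.boxPoints(r)
    cs,_=cv2.findContours((l==i).astype(np.uint8),cv2.RETR_EXTERNAL,cv2.CHAIN_APPROX_NONE)
    P=np.array([1000*ray(c,u,v,z)[:2] for u,v in max(cs,key=len)[:,0,:]],np.float32)
    rr=cv2.minAreaRect(P);print(name,st[i],np.round(b/k).tolist(),"world",np.round(rr[0],1),np.round(rr[1],1),round(rr[2],2),np.round(cv2.boxPoints(rr)).tolist())
for p in [(410,340),(410,440),(300,410),(340,300),(165,240),(295,270),(225,250)]: print(p,hsv[int(p[1]*k),int(p[0]*k)])
H,S,V=[hsv[:,:,i].astype(int) for i in range(3)]
comp((H<25)&(S>100)&(V>60)&(np.indices(H.shape)[1]>340*k)&(np.indices(H.shape)[1]<485*k)&(np.indices(H.shape)[0]>300*k)&(np.indices(H.shape)[0]<490*k),(410,360),w,.019,"plate")
comp((S<60)&(V>125)&(np.indices(H.shape)[1]<330*k),(300,410),w,.024,"bar")
im=np.array(w["pixels"])[100:350,110:370,::-1]
cv2.imwrite("pics/wz.png",cv2.resize(im,None,fx=2.4*1,fy=2.4,interpolation=cv2.INTER_CUBIC))
E
```

```text
bed wrist TL TR [(np.float64(422.0), np.float64(62.4)), (np.float64(677.3), np.float64(36.9))]
bed side NL? NR R far [(np.float64(415.6), np.float64(54.2)), (np.float64(384.9), np.float64(-233.8)), (np.float64(650.1), np.float64(-260.1)), (np.float64(680.2), np.float64(23.4))]
fence top edge [(np.float64(643.8), np.float64(-33.8)), (np.float64(627.2), np.float64(-243.6))]
fence base? [(np.float64(646.5), np.float64(-38.5)), (np.float64(629.3), np.float64(-256.8))]
(410, 340) [ 20 129 255]
(410, 440) [ 10 168 211]
(300, 410) [120   9 215]
(340, 300) [  1 216 251]
(165, 240) [ 2 68 71]
(295, 270) [  0   0 255]
(225, 250) [129  29 166]
plate [ 218  193   87  114 7249] [[331.0, 472.0], [341.0, 300.0], [477.0, 308.0], [467.0, 480.0]] world [ 576.3 -124.8] [165.4 110.3] 85.98 [[515.0, -203.0], [625.0, -211.0], [637.0, -46.0], [527.0, -38.0]]
bar [  122   108    90   213 10257] [[191.0, 169.0], [330.0, 169.0], [330.0, 500.0], [191.0, 500.0]] world [464.4 -83.7] [289.4 104.9] 87.2 [[405.0, -226.0], [510.0, -231.0], [524.0, 58.0], [419.0, 63.0]]
```

View pics/wz.png

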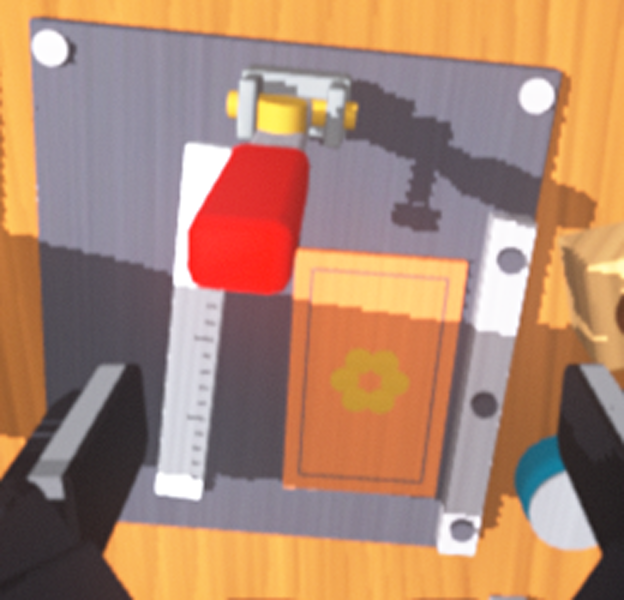

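The crop shows the bar's left edge from (184,142) to (155,495) and its lower right corner at (200,500). The plate corners are (297,248), (468,262), (437,497) and (284,488). The fence face runs from (487,218) to (440,515), and the lever stands nearly upright.

```bash
cat > fit.py <<'E'
from h import *
import pickle
from scipy.optimize import least_squares
w=pickle.load(open("wrist.pkl","rb"));s=pickle.load(open("side.pkl","rb"));sc=pickle.load(open("scene.pkl","rb"))
C=lambda u,v:(u/2.4+110,v/2.4+100)
k=.64
obs=[(w,C(32,18),(-150,165,14)),(w,C(562,70),(110,165,14)),(s,(388*k,432*k),(-150,-130,14)),(s,(518*k,372*k),(110,-130,14)),(s,(305*k,331*k),(-150,165,14)),
 (w,C(487,218),(85,90,28)),(w,C(440,545),(85,-120,28)),(sc,(478*k,345*k),(-150,165,14)),(sc,(343*k,386*k),(110,165,14))]
def B(p,q):
    c,n=np.cos(p[2]),np.sin(p[2]);return np.array([p[0]+c*q[0]-n*q[1],p[1]+n*q[0]+c*q[1],q[2]])/1000
f=lambda p:np.concatenate([proj(c,B(p,q))-uv for c,uv,q in obs])
r=least_squares(f,[560,-120,-.1],loss="soft_l1");p=r.x
if __name__=="__main__":
    print(p,np.round(f(p).reshape(-1,2),1).tolist())
    def toB(X):
        c,n=np.cos(p[2]),np.sin(p[2]);d=1000*np.array(X[:2])-p[:2];return np.round([c*d[0]+n*d[1],-n*d[0]+c*d[1]],1)
    for n,z,pts in [("bar TL BL BR",.024,[(184,142),(155,495),(200,500)]),("plate TL TR BR BL",.019,[(297,248),(468,262),(437,497),(284,488)])]:
        print(n,[(np.round(1000*ray(w,*C(*q),z)[:2],1).tolist(),toB(ray(w,*C(*q),z)).tolist()) for q in pts])
    print("side flask base",toB(ray(s,395*k,275*k,0)),"punch", [toB(ray(s,u*k,v*k,0.004)) for u,v in [(299,343),(322,379),(340,404),(365,450)]])
    print("side bar ends top",[toB(ray(s,u*k,v*k,0.024)) for u,v in [(356,327),(372,321),(411,398),(426,391)]])
    # lever: red in scene and side, triangulate end centroid
    for th in (1.2,1.35,1.5,1.65,1.75):
        q=(-18,140-162*np.cos(th),52+162*np.sin(th));X=B(p,q)
        print(th,np.round(X,3),[np.round(proj(c,X)/k).tolist() for c in (s,sc,w)])
    for n,c in (("side",s),("scene",sc),("w",w)):
        h=cv2.cvtColor(np.array(c["pixels"]),cv2.COLOR_RGB2HSV);m=((h[:,:,0]<5)|(h[:,:,0]>175))&(h[:,:,1]>200)&(h[:,:,2]>120)
        nn,l,st,ce=cv2.connectedComponentsWithStats(m.astype(np.uint8));i=1+np.argmax(st[1:,4]);print(n,np.round(st[i]/k),np.round(ce[i]/k))
E
python3 fit.py
```

```text
[ 5.52810489e+02 -1.16037635e+02 -9.42338100e-02] [[-2.4, 0.1], [0.1, -0.1], [1.4, -1.8], [-1.2, -0.9], [-0.5, -2.5], [2.4, 0.4], [-0.9, 2.5], [0.9, -1.2], [-1.9, 1.8]]
bar TL BL BR [([492.5, 4.1], [-71.4, 114.0]), ([459.7, -206.4], [-84.2, -98.8]), ([485.8, -210.0], [-57.9, -99.8])]
plate TL TR BR BL [([546.2, -53.5], [-12.4, 61.6]), ([636.2, -61.4], [77.8, 62.2]), ([625.5, -211.9], [81.4, -88.6]), ([534.8, -205.5], [-9.5, -90.7])]
side flask base [ 98.  236.2] punch [array([-173.9,  140.1]), array([-182.9,   35. ]), array([-185.7,  -32.8]), array([-201.1, -138. ])]
side bar ends top [array([-73.7, 105.2]), array([-39.3, 105. ]), array([-89.5, -98.2]), array([-59.2, -97.6])]
1.2 [ 0.543 -0.033  0.203] [[391.0, 242.0], [395.0, 263.0], [324.0, 429.0]]
1.35 [ 0.545 -0.01   0.21 ] [[384.0, 232.0], [401.0, 272.0], [323.0, 389.0]]
1.5 [0.547 0.014 0.214] [[376.0, 224.0], [407.0, 282.0], [325.0, 337.0]]
1.65 [0.549 0.038 0.213] [[369.0, 218.0], [413.0, 295.0], [328.0, 274.0]]
1.75 [0.551 0.054 0.211] [[364.0, 215.0], [417.0, 305.0], [331.0, 228.0]]
side [367. 222.  16.  38. 336.] [374. 240.]
scene [402. 281.  16.  36. 277.] [408. 297.]
w [ 295.  252.   75.   95. 3350.] [333. 301.]
```

Call:
jog_arm(series=[{"x": -0.578, "y": -0.662}, {"x": -0.578, "y": -0.662}, {"x": -0.578, "y": -0.662}, {"x": -0.578, "y": -0.662}, {"x": -0.578, "y": -0.662}, {"x": -0.578, "y": -0.662}, {"x": -0.578, "y": -0.662}, {"x": -0.578, "y": -0.662}, {"az": -0.047}, {"az": -0.047}, {"az": -0.047}, {"az": -0.047}, {"az": -0.047}, {"az": -0.047}, {"az": -0.047}, {"az": -0.047}, {"az": -0.047}, {"az": -0.047}], gripper=-1)

```text
invalid input
```

Call:
jog_arm(series=[{"z": 0.9}, {"z": 0.9}, {"z": 0.9}, {"z": 0.9}, {"z": 0.9}, {"z": 0.9}, {"z": 0.8}, {"z": 0.8}, {"z": 0.8}, {}, {}])

```text
invalid input
```

Call:
jog_arm(series=[{"x": -0.578, "y": -0.662, "z": 0, "ax": 0, "ay": 0, "az": 0}, {"x": -0.578, "y": -0.662, "z": 0, "ax": 0, "ay": 0, "az": 0}, {"x": -0.578, "y": -0.662, "z": 0, "ax": 0, "ay": 0, "az": 0}, {"x": -0.578, "y": -0.662, "z": 0, "ax": 0, "ay": 0, "az": 0}, {"x": -0.578, "y": -0.662, "z": 0, "ax": 0, "ay": 0, "az": 0}, {"x": -0.578, "y": -0.662, "z": 0, "ax": 0, "ay": 0, "az": 0}, {"x": -0.578, "y": -0.662, "z": 0, "ax": 0, "ay": 0, "az": 0}, {"x": -0.578, "y": -0.662, "z": 0, "ax": 0, "ay": 0, "az": 0}])

```text
time: 0.95
eef_pos: [0.4418, -0.1161, 0.3038]
eef_rot: [-0.0, 0.707, 0.707, -0.0]
ft_force: [0.3, -0.4, -0.8]
width: 0.0857
finger_force: 0.0
```

Call:
jog_arm(series=[{"az": -0.047}, {"az": -0.047}, {"az": -0.047}, {"az": -0.047}, {"az": -0.047}, {"az": -0.047}, {"az": -0.047}, {"az": -0.047}, {"az": -0.047}, {"az": -0.047}, {"az": 0}])

```text
invalid input
```

Call:
jog_arm(series=[{"x": 0, "y": 0, "z": 0, "ax": 0, "ay": 0, "az": -0.047}, {"x": 0, "y": 0, "z": 0, "ax": 0, "ay": 0, "az": -0.047}, {"x": 0, "y": 0, "z": 0, "ax": 0, "ay": 0, "az": -0.047}, {"x": 0, "y": 0, "z": 0, "ax": 0, "ay": 0, "az": -0.047}, {"x": 0, "y": 0, "z": 0, "ax": 0, "ay": 0, "az": -0.047}, {"x": 0, "y": 0, "z": 0, "ax": 0, "ay": 0, "az": -0.047}, {"x": 0, "y": 0, "z": 0, "ax": 0, "ay": 0, "az": -0.047}, {"x": 0, "y": 0, "z": 0, "ax": 0, "ay": 0, "az": -0.047}, {"x": 0, "y": 0, "z": 0, "ax": 0, "ay": 0, "az": -0.047}, {"x": 0, "y": 0, "z": 0, "ax": 0, "ay": 0, "az": -0.047}, {"x": 0, "y": 0, "z": 0, "ax": 0, "ay": 0, "az": 0}])

```text
time: 2.05
eef_pos: [0.4425, -0.1158, 0.3037]
eef_rot: [-0.0, 0.046, 0.999, 0.0]
ft_force: [1.0, -0.6, -0.2]
width: 0.0855
finger_force: 0.0
```

Call:
jog_arm(series=[{"x": 0, "y": 0, "z": 0.9, "ax": 0, "ay": 0, "az": 0}, {"x": 0, "y": 0, "z": 0.9, "ax": 0, "ay": 0, "az": 0}, {"x": 0, "y": 0, "z": 0.9, "ax": 0, "ay": 0, "az": 0}, {"x": 0, "y": 0, "z": 0.9, "ax": 0, "ay": 0, "az": 0}, {"x": 0, "y": 0, "z": 0.9, "ax": 0, "ay": 0, "az": 0}, {"x": 0, "y": 0, "z": 0.9, "ax": 0, "ay": 0, "az": 0}, {"x": 0, "y": 0, "z": 0.9, "ax": 0, "ay": 0, "az": 0}, {"x": 0, "y": 0, "z": 0.9, "ax": 0, "ay": 0, "az": 0}, {"x": 0, "y": 0, "z": 0.4, "ax": 0, "ay": 0, "az": 0}, {"x": 0, "y": 0, "z": 0, "ax": 0, "ay": 0, "az": 0}])

```text
time: 3.05
eef_pos: [0.4423, -0.1154, 0.1129]
eef_rot: [-0.001, 0.049, 0.999, -0.0]
ft_force: [0.0, -0.8, 0.6]
width: 0.0854
finger_force: 0.0
```

Call:
jog_arm(series=[{"x": 0, "y": 0, "z": 0.24, "ax": 0, "ay": 0, "az": 0}, {"x": 0, "y": 0, "z": 0.24, "ax": 0, "ay": 0, "az": 0}, {"x": 0, "y": 0, "z": 0.24, "ax": 0, "ay": 0, "az": 0}, {"x": 0, "y": 0, "z": 0.08, "ax": 0, "ay": 0, "az": 0}, {"x": 0, "y": 0, "z": 0.04, "ax": 0, "ay": 0, "az": 0}, {"x": 0, "y": 0, "z": 0.0, "ax": 0, "ay": 0, "az": 0}])

```text
time: 3.65
eef_pos: [0.4426, -0.1156, 0.0929]
eef_rot: [-0.0, 0.047, 0.999, -0.0]
ft_force: [-0.3, -0.3, 0.4]
width: 0.0857
finger_force: 0.0
```

Call:
jog_arm(series=[{"x": 0, "y": 0, "z": 0.04, "ax": 0, "ay": 0, "az": 0}, {"x": 0, "y": 0, "z": 0.04, "ax": 0, "ay": 0, "az": 0}, {"x": 0, "y": 0, "z": 0.04, "ax": 0, "ay": 0, "az": 0}, {"x": 0, "y": 0, "z": 0.04, "ax": 0, "ay": 0, "az": 0}])

```text
time: 4.05
eef_pos: [0.4426, -0.1156, 0.0888]
eef_rot: [-0.0, 0.047, 0.999, 0.0]
ft_force: [0.3, 0.7, 0.3]
width: 0.0853
finger_force: 0.0
```

Call:
jog_arm(series=[{"x": 0, "y": 0, "z": 0.04, "ax": 0, "ay": 0, "az": 0}, {"x": 0, "y": 0, "z": 0.04, "ax": 0, "ay": 0, "az": 0}])

```text
time: 4.25
eef_pos: [0.4425, -0.1156, 0.0868]
eef_rot: [-0.0, 0.047, 0.999, -0.0]
ft_force: [0.9, -0.1, -0.2]
width: 0.0852
finger_force: 0.0
```

Call:
jog_arm(series=[{"x": 0, "y": 0, "z": 0.08, "ax": 0, "ay": 0, "az": 0}, {"x": 0, "y": 0, "z": 0.08, "ax": 0, "ay": 0, "az": 0}, {"x": 0, "y": 0, "z": 0.08, "ax": 0, "ay": 0, "az": 0}, {"x": 0, "y": 0, "z": 0.04, "ax": 0, "ay": 0, "az": 0}])

```text
time: 4.65
eef_pos: [0.4425, -0.1156, 0.0796]
eef_rot: [-0.0, 0.047, 0.999, -0.0]
ft_force: [-0.4, 0.6, 0.1]
width: 0.0851
finger_force: 0.0
```

Call:
jog_arm(series=[{"x": 0, "y": 0, "z": 0.04, "ax": 0, "ay": 0, "az": 0}, {"x": 0, "y": 0, "z": 0.04, "ax": 0, "ay": 0, "az": 0}, {"x": 0, "y": 0, "z": 0.0, "ax": 0, "ay": 0, "az": 0}])

```text
time: 4.95
eef_pos: [0.4425, -0.1156, 0.0778]
eef_rot: [-0.0, 0.047, 0.999, -0.0]
ft_force: [0.3, -0.2, -0.4]
width: 0.085
finger_force: 0.0
```

```bash
python3 - <<'E'
from h import *
a=[cv2.resize(np.array(ctrl.camera(n)["pixels"])[:,:,::-1],(512,384)) for n in ("wrist","side")]
s=cv2.resize(a[1][160:290,180:350],(523,400),interpolation=cv2.INTER_CUBIC);cv2.imwrite("pics/a.png",cv2.resize(a[0],(640,480)));cv2.imwrite("pics/a_s.png",s)
print(ctrl.observe()["ft_force"])
E
```

```text
[ 0.50633254 -0.21839411 -0.12086881]
```

View pics/a.png

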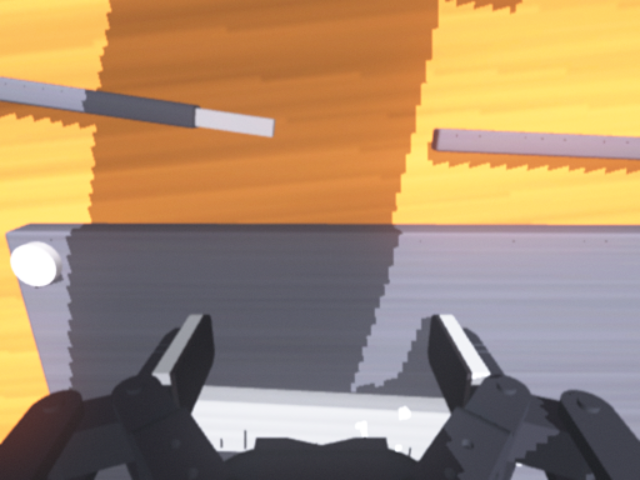

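The wrist view, with the robot side up, shows the bed's front edge level at row 228, so the tool is square to the bed. Both fingertips are in front of the bar's edge (rows 388 to 400) and clear of it and of the punches.

Call:
jog_arm(series=[{"x": -0.2, "y": 0, "z": 0.04, "ax": 0, "ay": 0, "az": 0}, {"x": -0.2, "y": 0, "z": 0, "ax": 0, "ay": 0, "az": 0}, {"x": -0.1, "y": 0, "z": 0, "ax": 0, "ay": 0, "az": 0}, {"x": -0.08, "y": 0, "z": 0, "ax": 0, "ay": 0, "az": 0}, {"x": -0.08, "y": 0, "z": 0, "ax": 0, "ay": 0, "az": 0}, {"x": -0.08, "y": 0, "z": 0, "ax": 0, "ay": 0, "az": 0}, {"x": -0.08, "y": 0, "z": 0, "ax": 0, "ay": 0, "az": 0}, {"x": -0.08, "y": 0, "z": 0, "ax": 0, "ay": 0, "az": 0}])

```text
time: 5.85
eef_pos: [0.465, -0.1177, 0.0769]
eef_rot: [-0.0, 0.047, 0.999, -0.0]
ft_force: [-0.9, -0.0, -0.9]
width: 0.0858
finger_force: 0.3
```

Call:
jog_arm(series=[{"x": -0.08, "y": 0, "z": 0, "ax": 0, "ay": 0, "az": 0}, {"x": -0.08, "y": 0, "z": 0, "ax": 0, "ay": 0, "az": 0}, {"x": -0.08, "y": 0, "z": 0, "ax": 0, "ay": 0, "az": 0}, {"x": -0.08, "y": 0, "z": 0, "ax": 0, "ay": 0, "az": 0}, {"x": -0.08, "y": 0, "z": 0, "ax": 0, "ay": 0, "az": 0}])

```text
time: 6.35
eef_pos: [0.475, -0.1186, 0.0769]
eef_rot: [-0.0, 0.047, 0.999, 0.0]
ft_force: [-1.2, -0.0, 0.4]
width: 0.0855
finger_force: 0.5
```

Call:
jog_arm(series=[{"x": -0.08, "y": 0, "z": 0, "ax": 0, "ay": 0, "az": 0}, {"x": -0.08, "y": 0, "z": 0, "ax": 0, "ay": 0, "az": 0}, {"x": -0.08, "y": 0, "z": 0, "ax": 0, "ay": 0, "az": 0}, {"x": -0.08, "y": 0, "z": 0, "ax": 0, "ay": 0, "az": 0}, {"x": -0.08, "y": 0, "z": 0, "ax": 0, "ay": 0, "az": 0}])

```text
time: 6.85
eef_pos: [0.485, -0.1196, 0.0769]
eef_rot: [-0.0, 0.047, 0.999, 0.0]
ft_force: [-0.0, -0.1, 0.8]
width: 0.0854
finger_force: 0.5
```

```bash
python3 - <<'E'
from h import *
a=np.array(ctrl.camera("side")["pixels"])[150:300,170:350,::-1]
cv2.imwrite("pics/b.png",cv2.resize(a,(720,600),interpolation=cv2.INTER_CUBIC))
E
```

```text
(no output)
```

View pics/b.png

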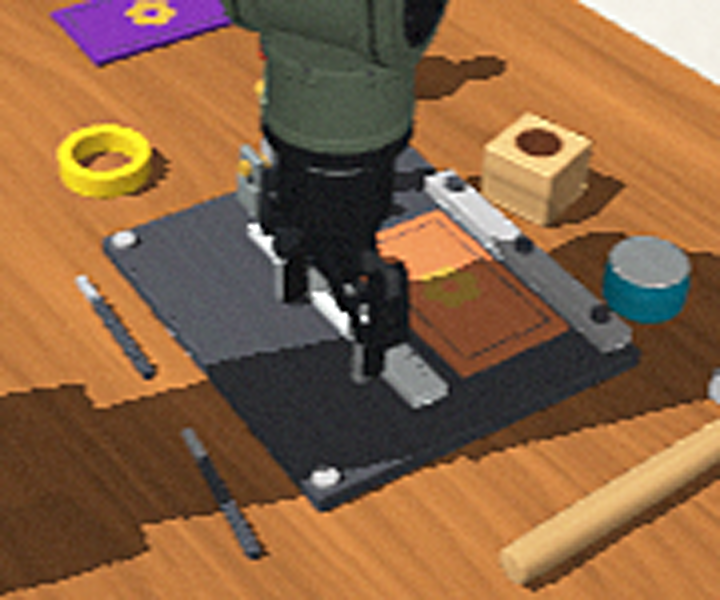

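The crop shows both fingers behind the bar, which is now parallel to the plate's near edge with a gap left. The lever is still open.

Call:
jog_arm(series=[{"x": -0.08, "y": 0, "z": 0, "ax": 0, "ay": 0, "az": 0}, {"x": -0.08, "y": 0, "z": 0, "ax": 0, "ay": 0, "az": 0}, {"x": -0.08, "y": 0, "z": 0, "ax": 0, "ay": 0, "az": 0}, {"x": -0.08, "y": 0, "z": 0, "ax": 0, "ay": 0, "az": 0}, {"x": -0.08, "y": 0, "z": 0, "ax": 0, "ay": 0, "az": 0}, {"x": -0.08, "y": 0, "z": 0, "ax": 0, "ay": 0, "az": 0}, {"x": -0.04, "y": 0, "z": 0, "ax": 0, "ay": 0, "az": 0}])

```text
time: 7.6
eef_pos: [0.498, -0.1209, 0.0769]
eef_rot: [-0.0, 0.047, 0.999, -0.0]
ft_force: [-1.5, 0.2, -0.9]
width: 0.0853
finger_force: 0.6
```

Call:
jog_arm(series=[{"x": -0.04, "y": 0, "z": 0, "ax": 0, "ay": 0, "az": 0}, {"x": -0.04, "y": 0, "z": 0, "ax": 0, "ay": 0, "az": 0}, {"x": -0.04, "y": 0, "z": 0, "ax": 0, "ay": 0, "az": 0}])

```text
time: 7.9
eef_pos: [0.5009, -0.1211, 0.0769]
eef_rot: [-0.0, 0.047, 0.999, 0.0]
ft_force: [-1.3, 0.1, -0.2]
width: 0.0854
finger_force: 0.5
```

Call:
jog_arm(series=[{"x": -0.04, "y": 0, "z": 0, "ax": 0, "ay": 0, "az": 0}, {"x": -0.04, "y": 0, "z": 0, "ax": 0, "ay": 0, "az": 0}])

```text
time: 8.1
eef_pos: [0.5026, -0.1213, 0.0768]
eef_rot: [-0.0, 0.047, 0.999, -0.0]
ft_force: [-3.9, 0.7, 2.2]
width: 0.0853
finger_force: 1.9
```

Call:
jog_arm(series=[{"x": -0.04, "y": 0, "z": 0, "ax": 0, "ay": 0, "az": 0}, {"x": -0.04, "y": 0, "z": 0, "ax": 0, "ay": 0, "az": 0}])

```text
time: 8.3
eef_pos: [0.5045, -0.1213, 0.0768]
eef_rot: [-0.001, 0.047, 0.999, 0.0]
ft_force: [-6.3, 1.4, 2.8]
width: 0.0855
finger_force: 2.9
```

Call:
jog_arm(series=[{"x": -0.04, "y": 0, "z": 0, "ax": 0, "ay": 0, "az": 0}, {"x": -0.04, "y": 0, "z": 0, "ax": 0, "ay": 0, "az": 0}])

```text
time: 8.5
eef_pos: [0.5063, -0.1216, 0.0768]
eef_rot: [-0.001, 0.047, 0.999, -0.0]
ft_force: [-6.6, 1.2, 3.7]
width: 0.0855
finger_force: 3.1
```

Call:
jog_arm(series=[{"x": -0.04, "y": 0, "z": 0, "ax": 0, "ay": 0, "az": 0}])

```text
time: 8.6
eef_pos: [0.5073, -0.1218, 0.0768]
eef_rot: [-0.001, 0.047, 0.999, -0.0]
ft_force: [-5.6, 0.6, 3.0]
width: 0.0851
finger_force: 3.1
```

Call:
jog_arm(series=[{"x": -0.04, "y": 0, "z": 0, "ax": 0, "ay": 0, "az": 0}])

```text
time: 8.7
eef_pos: [0.5083, -0.1219, 0.0768]
eef_rot: [-0.001, 0.047, 0.999, -0.0]
ft_force: [-6.9, 0.8, 3.0]
width: 0.0858
finger_force: 3.1
```

Call:
jog_arm(series=[{"x": -0.04, "y": 0, "z": 0, "ax": 0, "ay": 0, "az": 0}])

```text
time: 8.8
eef_pos: [0.5093, -0.122, 0.0768]
eef_rot: [-0.001, 0.047, 0.999, -0.0]
ft_force: [-6.0, 0.6, 3.2]
width: 0.0856
finger_force: 3.1
```

Call:
jog_arm(series=[{"x": -0.02, "y": 0, "z": 0, "ax": 0, "ay": 0, "az": 0}])

```text
time: 8.9
eef_pos: [0.5097, -0.1221, 0.0768]
eef_rot: [-0.001, 0.047, 0.999, -0.0]
ft_force: [-9.4, 0.4, 5.4]
width: 0.0852
finger_force: 4.4
```

Call:
jog_arm(series=[{"x": -0.02, "y": 0, "z": 0, "ax": 0, "ay": 0, "az": 0}])

```text
time: 9.0
eef_pos: [0.5097, -0.1221, 0.0767]
eef_rot: [-0.001, 0.047, 0.999, -0.0]
ft_force: [-11.6, 1.4, 5.9]
width: 0.0855
finger_force: 5.9
```

Call:
jog_arm(series=[{"x": -0.02, "y": 0, "z": 0, "ax": 0, "ay": 0, "az": 0}])

```text
time: 9.1
eef_pos: [0.5099, -0.122, 0.0767]
eef_rot: [-0.002, 0.047, 0.999, -0.0]
ft_force: [-14.1, 2.1, 8.9]
width: 0.0856
finger_force: 7.3
```

Call:
jog_arm(series=[{"x": -0.02, "y": 0, "z": 0, "ax": 0, "ay": 0, "az": 0}])

```text
time: 9.2
eef_pos: [0.51, -0.1221, 0.0767]
eef_rot: [-0.002, 0.047, 0.999, -0.0]
ft_force: [-18.2, 2.9, 10.6]
width: 0.0852
finger_force: 8.9
```

Call:
jog_arm(series=[{"x": -0.02, "y": 0, "z": 0, "ax": 0, "ay": 0, "az": 0}])

```text
time: 9.3
eef_pos: [0.5101, -0.1221, 0.0766]
eef_rot: [-0.003, 0.047, 0.999, -0.0]
ft_force: [-21.3, 4.2, 11.7]
width: 0.0855
finger_force: 10.4
```

Call:
jog_arm(series=[{"x": -0.02, "y": 0, "z": 0, "ax": 0, "ay": 0, "az": 0}])

```text
time: 9.4
eef_pos: [0.5102, -0.1221, 0.0766]
eef_rot: [-0.003, 0.047, 0.999, -0.0]
ft_force: [-24.1, 5.3, 14.9]
width: 0.0851
finger_force: 11.9
```

Call:
jog_arm(series=[{"x": -0.01, "y": 0, "z": 0, "ax": 0, "ay": 0, "az": 0}, {"x": 0, "y": 0, "z": 0, "ax": 0, "ay": 0, "az": 0}, {"x": 0, "y": 0, "z": 0, "ax": 0, "ay": 0, "az": 0}, {"x": 0, "y": 0, "z": 0, "ax": 0, "ay": 0, "az": 0}])

```text
time: 9.8
eef_pos: [0.5102, -0.1221, 0.0766]
eef_rot: [-0.003, 0.047, 0.999, -0.0]
ft_force: [-24.3, 4.7, 14.7]
width: 0.0857
finger_force: 11.8
```

Call:
jog_arm(series=[{"x": 0.1, "y": 0, "z": 0, "ax": 0, "ay": 0, "az": 0}, {"x": 0.2, "y": 0, "z": 0, "ax": 0, "ay": 0, "az": 0}, {"x": 0.6, "y": 0, "z": 0, "ax": 0, "ay": 0, "az": 0}, {"x": 0.8, "y": 0, "z": -0.5, "ax": 0, "ay": 0, "az": 0}, {"x": 0, "y": 0, "z": -1, "ax": 0, "ay": 0, "az": 0}, {"x": 0, "y": 0, "z": -1, "ax": 0, "ay": 0, "az": 0}, {"x": 0, "y": 0, "z": -1, "ax": 0, "ay": 0, "az": 0}, {"x": 0, "y": 0, "z": -1, "ax": 0, "ay": 0, "az": 0}, {"x": 0, "y": 0, "z": -1, "ax": 0, "ay": 0, "az": 0}, {"x": 0, "y": 0, "z": -1, "ax": 0, "ay": 0, "az": 0}, {"x": 0, "y": 0, "z": -1, "ax": 0, "ay": 0, "az": 0}, {"x": 0, "y": 0, "z": -1, "ax": 0, "ay": 0, "az": 0}, {"x": 0, "y": 0, "z": -1, "ax": 0, "ay": 0, "az": 0}, {"x": 0, "y": 0, "z": 0, "ax": 0, "ay": 0, "az": 0}], gripper=-1)

```text
time: 11.2
eef_pos: [0.4714, -0.1183, 0.3169]
eef_rot: [0.002, 0.047, 0.999, -0.0]
ft_force: [-0.4, 0.5, -1.1]
width: 0.0853
finger_force: 0.0
```

```bash
python3 - <<'E'
from h import *
import pickle
c=ctrl.camera("side");pickle.dump(c,open("side2.pkl","wb"))
a=np.array(c["pixels"])[130:280,190:350,::-1]
cv2.imwrite("pics/c.png",cv2.resize(a,(640,600),interpolation=cv2.INTER_CUBIC))
E
```

```text
(no output)
```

View pics/c.png

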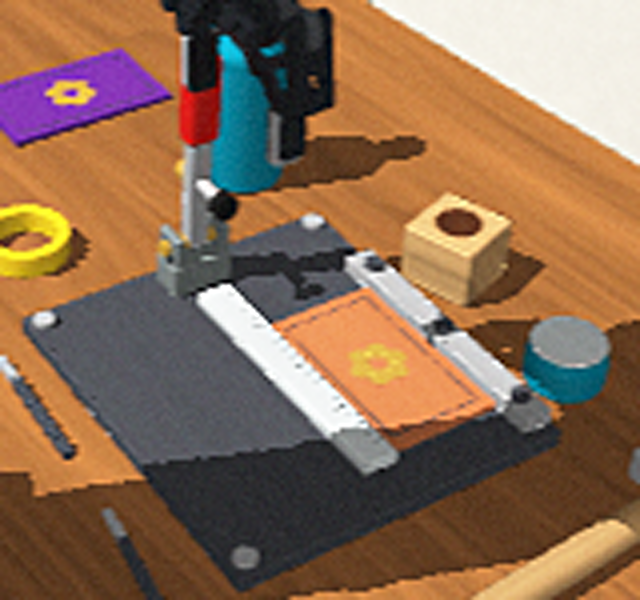

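The crop shows the bar flush along the plate's edge, the plate flush on the fence at both ends, and the lever nearly upright. Next I close the gripper and go behind the lever.

Call:
jog_arm(series=[{"x": 0, "y": 1, "z": 0, "ax": 0, "ay": 0, "az": 0}, {"x": 0, "y": 1, "z": 0, "ax": 0, "ay": 0, "az": 0}, {"x": 0, "y": 1, "z": 0, "ax": 0, "ay": 0, "az": 0}, {"x": 0, "y": 1, "z": 0, "ax": 0, "ay": 0, "az": 0}, {"x": 0, "y": 1, "z": 0, "ax": 0, "ay": 0, "az": 0}, {"x": 0, "y": 1, "z": 0, "ax": 0, "ay": 0, "az": 0}, {"x": 0, "y": 1, "z": 0, "ax": 0, "ay": 0, "az": 0}, {"x": 0, "y": 1, "z": 0, "ax": 0, "ay": 0, "az": 0}, {"x": -0.84, "y": 0, "z": 0, "ax": 0, "ay": 0, "az": 0}, {"x": -0.84, "y": 0, "z": 0, "ax": 0, "ay": 0, "az": 0}, {"x": -0.84, "y": 0, "z": 0, "ax": 0, "ay": 0, "az": 0}, {"x": 0, "y": 0, "z": 0, "ax": 0, "ay": 0, "az": 0}], gripper=1)

```text
time: 12.45
eef_pos: [0.5537, 0.0745, 0.3128]
eef_rot: [-0.0, 0.048, 0.999, -0.0]
ft_force: [-0.6, 0.1, 0.6]
width: 0.0001
finger_force: 0.0
```

```bash
python3 - <<'E'
from h import *
from fit import p,B
o=ctrl.observe();print(o["eef_pos"],o["eef_rot"],o["width"],o["ft_force"])
c=ctrl.camera("scene")
a=np.array(c["pixels"])[:,:,::-1][100:300,170:370]
cv2.imwrite("pics/d.png",cv2.resize(a,(600,600),interpolation=cv2.INTER_CUBIC))
for th in (1.4,1.5,1.6,1.7): print(th,[np.round((proj(c,B(p,(-18,140-r*np.cos(th),52+r*np.sin(th))))-[170,100])*3).tolist() for r in (90,162)])
E
```

```text
[0.55369834 0.07448226 0.3128383 ] [-2.90853453e-04  4.77015525e-02  9.98861581e-01 -1.41523468e-04] 0.00013776617053981875 [-0.56799977  0.05506495  0.59485225]
1.4 [[266.0, 290.0], [263.0, 228.0]]
1.5 [[270.0, 298.0], [271.0, 242.0]]
1.6 [[274.0, 307.0], [278.0, 258.0]]
1.7 [[278.0, 316.0], [286.0, 275.0]]
```

View pics/d.png

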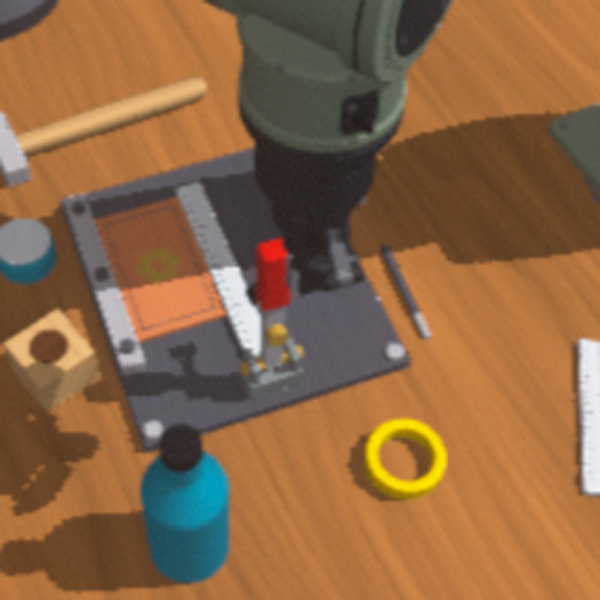

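```bash
python3 - <<'E'
from h import *
c=ctrl.camera("scene");o=ctrl.observe()
q=proj(c,o["eef_pos"]);print(o["time"],o["eef_pos"],(q-[170,100])*3,(proj(c,o["eef_pos"]-[0,0,.073])-[170,100])*3)
a=np.array(c["pixels"])[:,:,::-1][100:300,170:370]
cv2.imwrite("pics/e.png",cv2.resize(a,(600,600),interpolation=cv2.INTER_CUBIC))
E
```

```text
12.55 [0.55196414 0.07495698 0.31337253] [310.23080203 224.40195707] [303.90015966 285.07062552]
```

View pics/e.png

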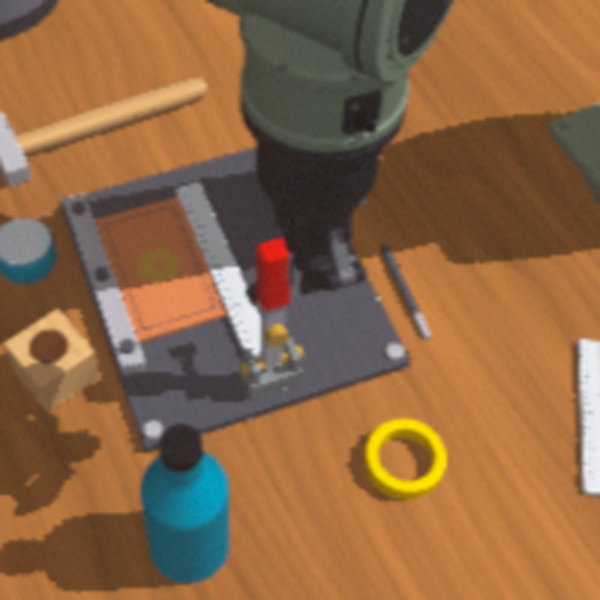

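Both frames show the gripper just behind and beside the red grip, which spans (258–290, 240–310). That matches a lever angle of about 1.5, and the flask is clear. Lowering behind the lever.

Call:
jog_arm(series=[{"x": 0, "y": 0, "z": 0.85, "ax": 0, "ay": 0, "az": 0}, {"x": 0, "y": 0, "z": 0.85, "ax": 0, "ay": 0, "az": 0}, {"x": 0, "y": 0, "z": 0.84, "ax": 0, "ay": 0, "az": 0}, {"x": 0, "y": -0.4, "z": 0, "ax": 0, "ay": 0, "az": 0}, {"x": 0, "y": -0.4, "z": 0, "ax": 0, "ay": 0, "az": 0}, {"x": 0, "y": -0.2, "z": 0, "ax": 0, "ay": 0, "az": 0}])

```text
time: 13.15
eef_pos: [0.5499, 0.0485, 0.2519]
eef_rot: [0.001, 0.048, 0.999, -0.0]
ft_force: [-0.6, -0.6, 0.3]
width: 0.0
finger_force: 0.0
```

Call:
jog_arm(series=[{"x": 0, "y": -0.16, "z": 0, "ax": 0, "ay": 0, "az": 0}, {"x": 0, "y": -0.16, "z": 0, "ax": 0, "ay": 0, "az": 0}, {"x": 0, "y": -0.16, "z": 0, "ax": 0, "ay": 0, "az": 0}])

```text
time: 13.45
eef_pos: [0.5489, 0.0385, 0.2514]
eef_rot: [0.001, 0.047, 0.999, 0.001]
ft_force: [0.4, 4.3, 3.8]
width: 0.0002
finger_force: 2.3
```

Call:
jog_arm(series=[{"x": 0, "y": -0.344, "z": 0.06, "ax": 0, "ay": 0, "az": 0}, {"x": 0, "y": -0.344, "z": 0.06, "ax": 0, "ay": 0, "az": 0}, {"x": 0, "y": -0.344, "z": 0.06, "ax": 0, "ay": 0, "az": 0}, {"x": 0, "y": -0.344, "z": 0.06, "ax": 0, "ay": 0, "az": 0}, {"x": 0, "y": -0.308, "z": 0.127, "ax": 0, "ay": 0, "az": 0}, {"x": 0, "y": -0.308, "z": 0.127, "ax": 0, "ay": 0, "az": 0}, {"x": 0, "y": -0.308, "z": 0.127, "ax": 0, "ay": 0, "az": 0}])

```text
time: 14.15
eef_pos: [0.5432, -0.0199, 0.235]
eef_rot: [-0.0, 0.047, 0.999, -0.0]
ft_force: [1.0, 3.3, 1.8]
width: -0.0002
finger_force: 1.9
```

Call:
jog_arm(series=[{"x": 0, "y": -0.277, "z": 0.187, "ax": 0, "ay": 0, "az": 0}, {"x": 0, "y": -0.277, "z": 0.187, "ax": 0, "ay": 0, "az": 0}, {"x": 0, "y": -0.277, "z": 0.187, "ax": 0, "ay": 0, "az": 0}, {"x": 0, "y": -0.235, "z": 0.237, "ax": 0, "ay": 0, "az": 0}, {"x": 0, "y": -0.235, "z": 0.237, "ax": 0, "ay": 0, "az": 0}, {"x": 0, "y": -0.235, "z": 0.237, "ax": 0, "ay": 0, "az": 0}])

```text
time: 14.75
eef_pos: [0.5396, -0.0579, 0.203]
eef_rot: [-0.0, 0.047, 0.999, -0.0]
ft_force: [-0.9, 1.6, 2.6]
width: 0.0
finger_force: 1.7
```

```bash
python3 - <<'E'
from h import *
c=ctrl.camera("side");o=ctrl.observe();print(o["eef_pos"],o["ft_force"])
a=np.array(c["pixels"])[130:280,190:350,::-1]
cv2.imwrite("pics/f.png",cv2.resize(a,(640,600),interpolation=cv2.INTER_CUBIC))
E
```

```text
[ 0.53934672 -0.05883447  0.20208985] [ 1.52918065  0.56465637 -0.76808442]
```

View pics/f.png

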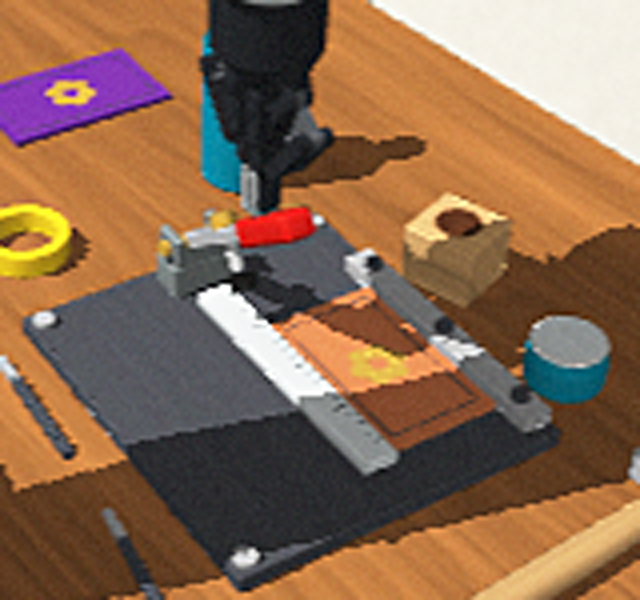

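The crop shows the fingertips on the red grip (238–312, 210–245), with the lever down to about 0.6. The bar and plate are still flush.

Call:
jog_arm(series=[{"x": 0, "y": -0.119, "z": 0.192, "ax": 0, "ay": 0, "az": 0}, {"x": 0, "y": -0.119, "z": 0.192, "ax": 0, "ay": 0, "az": 0}, {"x": 0, "y": -0.119, "z": 0.192, "ax": 0, "ay": 0, "az": 0}, {"x": 0, "y": -0.119, "z": 0.192, "ax": 0, "ay": 0, "az": 0}])

```text
time: 15.2
eef_pos: [0.5386, -0.0695, 0.184]
eef_rot: [-0.0, 0.047, 0.999, -0.0]
ft_force: [0.4, -1.0, 3.6]
width: -0.0003
finger_force: 1.6
```

Call:
jog_arm(series=[{"x": 0, "y": -0.053, "z": 0.114, "ax": 0, "ay": 0, "az": 0}, {"x": 0, "y": -0.053, "z": 0.114, "ax": 0, "ay": 0, "az": 0}, {"x": 0, "y": -0.053, "z": 0.114, "ax": 0, "ay": 0, "az": 0}])

```text
time: 15.5
eef_pos: [0.5382, -0.0733, 0.1756]
eef_rot: [-0.0, 0.047, 0.999, -0.0]
ft_force: [-0.4, -0.2, 3.6]
width: 0.0001
finger_force: 1.5
```

Call:
jog_arm(series=[{"x": 0, "y": -0.02, "z": 0.06, "ax": 0, "ay": 0, "az": 0}, {"x": 0, "y": -0.02, "z": 0.06, "ax": 0, "ay": 0, "az": 0}])

```text
time: 15.7
eef_pos: [0.5381, -0.0742, 0.1727]
eef_rot: [-0.0, 0.047, 0.999, -0.0]
ft_force: [0.8, -0.9, 2.5]
width: 0.0001
finger_force: 1.4
```

Call:
jog_arm(series=[{"x": 0, "y": -0.014, "z": 0.04, "ax": 0, "ay": 0, "az": 0}, {"x": 0, "y": -0.014, "z": 0.04, "ax": 0, "ay": 0, "az": 0}, {"x": 0, "y": -0.014, "z": 0.04, "ax": 0, "ay": 0, "az": 0}])

```text
time: 16.0
eef_pos: [0.538, -0.0753, 0.1698]
eef_rot: [-0.0, 0.047, 0.999, -0.0]
ft_force: [-0.8, -1.8, 3.4]
width: -0.0
finger_force: 1.4
```

Call:
jog_arm(series=[{"x": 0, "y": -0.014, "z": 0.04, "ax": 0, "ay": 0, "az": 0}, {"x": 0, "y": -0.014, "z": 0.04, "ax": 0, "ay": 0, "az": 0}, {"x": 0, "y": -0.014, "z": 0.04, "ax": 0, "ay": 0, "az": 0}])

```text
time: 16.3
eef_pos: [0.5379, -0.0763, 0.1667]
eef_rot: [-0.0, 0.047, 0.999, -0.0]
ft_force: [-0.2, -0.8, 3.0]
width: -0.0003
finger_force: 1.4
```

Call:
jog_arm(series=[{"x": 0, "y": -0.014, "z": 0.04, "ax": 0, "ay": 0, "az": 0}, {"x": 0, "y": -0.014, "z": 0.04, "ax": 0, "ay": 0, "az": 0}])

```text
time: 16.5
eef_pos: [0.5379, -0.077, 0.1647]
eef_rot: [-0.0, 0.047, 0.999, 0.0]
ft_force: [-0.3, -0.9, 3.1]
width: 0.0002
finger_force: 1.4
```

Call:
jog_arm(series=[{"x": 0, "y": -0.014, "z": 0.04, "ax": 0, "ay": 0, "az": 0}, {"x": 0, "y": -0.014, "z": 0.04, "ax": 0, "ay": 0, "az": 0}])

```text
time: 16.7
eef_pos: [0.5378, -0.0777, 0.1627]
eef_rot: [-0.0, 0.047, 0.999, -0.0]
ft_force: [0.3, -1.8, 3.9]
width: 0.0003
finger_force: 1.8
```

Call:
jog_arm(series=[{"x": 0, "y": -0.01, "z": 0.04, "ax": 0, "ay": 0, "az": 0}, {"x": 0, "y": -0.01, "z": 0.04, "ax": 0, "ay": 0, "az": 0}])

```text
time: 16.9
eef_pos: [0.5378, -0.0783, 0.1608]
eef_rot: [-0.0, 0.047, 0.999, -0.0]
ft_force: [-1.1, -2.8, 6.0]
width: -0.0001
finger_force: 2.5
```

Call:
jog_arm(series=[{"x": 0, "y": -0.01, "z": 0.04, "ax": 0, "ay": 0, "az": 0}, {"x": 0, "y": -0.01, "z": 0.04, "ax": 0, "ay": 0, "az": 0}])

```text
time: 17.1
eef_pos: [0.5377, -0.0789, 0.1589]
eef_rot: [0.0, 0.047, 0.999, -0.0]
ft_force: [-1.1, -3.1, 7.7]
width: 0.0001
finger_force: 3.4
```

Call:
jog_arm(series=[{"x": 0, "y": -0.01, "z": 0.04, "ax": 0, "ay": 0, "az": 0}])

```text
time: 17.2
eef_pos: [0.5377, -0.0792, 0.1579]
eef_rot: [0.0, 0.047, 0.999, -0.0]
ft_force: [-2.0, -3.8, 8.3]
width: 0.0001
finger_force: 3.7
```

Call:
jog_arm(series=[{"x": 0, "y": -0.01, "z": 0.04, "ax": 0, "ay": 0, "az": 0}])

```text
time: 17.3
eef_pos: [0.5376, -0.0794, 0.1569]
eef_rot: [-0.0, 0.047, 0.999, -0.0]
ft_force: [-0.7, -3.3, 7.6]
width: 0.0002
finger_force: 3.8
```

Call:
jog_arm(series=[{"x": 0, "y": -0.008, "z": 0.04, "ax": 0, "ay": 0, "az": 0}])

```text
time: 17.4
eef_pos: [0.5376, -0.0797, 0.1559]
eef_rot: [0.0, 0.047, 0.999, -0.0]
ft_force: [-1.9, -3.9, 11.0]
width: -0.0001
finger_force: 4.7
```

Call:
jog_arm(series=[{"x": 0, "y": -0.008, "z": 0.04, "ax": 0, "ay": 0, "az": 0}, {"x": 0, "y": 0, "z": 0.0, "ax": 0, "ay": 0, "az": 0}])

```text
time: 17.6
eef_pos: [0.5376, -0.0799, 0.1549]
eef_rot: [-0.0, 0.047, 0.999, -0.0]
ft_force: [-1.9, -3.5, 8.1]
width: -0.0001
finger_force: 3.4
```

Call:
jog_arm(series=[{"x": 0, "y": -0.004, "z": 0.02, "ax": 0, "ay": 0, "az": 0}])

```text
time: 17.7
eef_pos: [0.5376, -0.0801, 0.1545]
eef_rot: [0.0, 0.047, 0.999, -0.0]
ft_force: [-2.0, -4.0, 10.7]
width: -0.0002
finger_force: 4.8
```

```bash
python3 - <<'E'
from h import *
for i in range(6):
    ctrl.camera("side");o=ctrl.observe();print(np.round(o["eef_pos"],4),np.round(o["ft_force"],1),round(float(o["finger_force"]),2))
E
```

```text
[ 0.5376 -0.0801  0.1544] [-1.5 -4.2 10.3] 4.66
[ 0.5376 -0.0801  0.1545] [-1.9 -4.3  9.4] 4.16
[ 0.5376 -0.0801  0.1545] [-1.6 -3.7  7.8] 4.06
[ 0.5376 -0.0801  0.1545] [-0.9 -4.2  9. ] 4.07
[ 0.5376 -0.0801  0.1545] [-1.5 -3.5  8.3] 4.07
[ 0.5376 -0.0801  0.1545] [-0.5 -3.6  8.9] 4.07
```

Call:
jog_arm(series=[{"x": 0, "y": 0, "z": -0.1, "ax": 0, "ay": 0, "az": 0}, {"x": 0, "y": 0, "z": -0.2, "ax": 0, "ay": 0, "az": 0}, {"x": 0, "y": 0, "z": -0.6, "ax": 0, "ay": 0, "az": 0}, {"x": 0, "y": 0, "z": -1, "ax": 0, "ay": 0, "az": 0}, {"x": 0, "y": 0, "z": -1, "ax": 0, "ay": 0, "az": 0}, {"x": 0, "y": 0, "z": -1, "ax": 0, "ay": 0, "az": 0}, {"x": 0, "y": 0, "z": -1, "ax": 0, "ay": 0, "az": 0}, {"x": 1, "y": 0, "z": -0.5, "ax": 0, "ay": 0, "az": 0}, {"x": 1, "y": 0, "z": 0, "ax": 0, "ay": 0, "az": 0}, {"x": 0, "y": 0, "z": 0, "ax": 0, "ay": 0, "az": 0}, {"x": 0, "y": 0, "z": 0, "ax": 0, "ay": 0, "az": 0}])

```text
time: 19.1
eef_pos: [0.488, -0.0749, 0.2897]
eef_rot: [0.0, 0.047, 0.999, -0.0]
ft_force: [-0.6, 0.6, 0.3]
width: 0.0002
finger_force: 0.0
```

```bash
python3 - <<'E'
from h import *
from fit import p,B
c=ctrl.camera("side")
a=np.array(c["pixels"])[130:280,190:350,::-1]
cv2.imwrite("pics/g.png",cv2.resize(a,(640,600),interpolation=cv2.INTER_CUBIC))
for th in (.12,.16,.2,.25): print(th,[np.round((proj(c,B(p,(-18,140-r*np.cos(th)+10*np.sin(th),52+r*np.sin(th)+10*np.cos(th))))-[190,130])*4).tolist() for r in (90,162)])
E
```

```text
0.12 [[259.0, 278.0], [319.0, 325.0]]
0.16 [[259.0, 274.0], [318.0, 317.0]]
0.2 [[258.0, 269.0], [317.0, 308.0]]
0.25 [[257.0, 263.0], [316.0, 297.0]]
```

View pics/g.png

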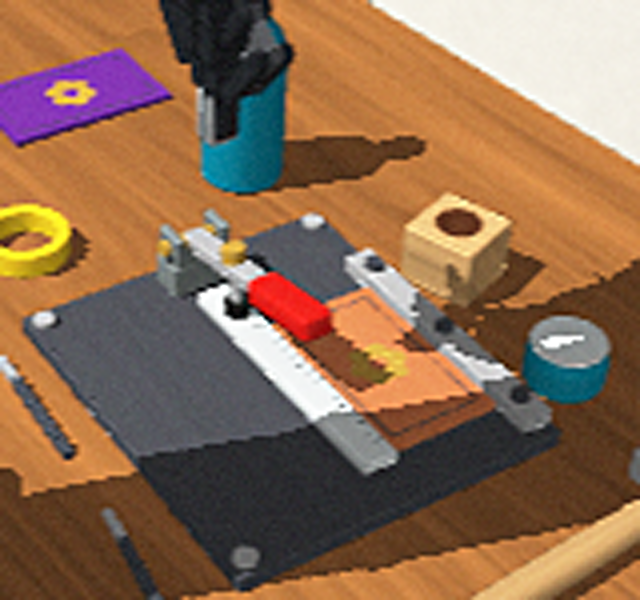

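The last crop shows the lever down at about 0.16, the red grip at (250–330, 275–340) and the black foot on the bar at (237,303). The bar, plate and fence are flush and the gripper is clear.

```bash
python3 -c "
from bench import ctrl
print(ctrl.sign_off())"
```

```text
the job is handed in; nothing more can be done
None
```

I handed the job in at about 19 s of the 61 s limit, with bar, plate and fence flush in the last picture, the lever down at about 0.16 rad with the foot on the bar at an estimated 13 N (worked out from push force and travel, not measured), and the gripper clear; the sign-off returned no verdict.

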